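# Clear the drilling board and wedge it up

## Task

The drilled wooden block lying on the hinged drilling board is finished: first take it off and drop it into the open wooden crate. Then fetch the wooden wedge and, keeping it flat on the table and square to the board, push its thin end in under the middle of the board's front edge until that edge just lifts off the base, about 5 mm clear of its rails. Finish there, still gripping the wedge and not touching the board; leave all the other things where they are.

Things in the scene. Friction and masses are not known exactly. Their poses are not given: they have to be found in the camera images.
- base: Fixed dark wooden frame of the drilling board, 180 (x) x 190 (y), on the table: two side rails 16 high and 14 wide along x at its y = +/-88, and a crossbar at its far end (x = +83); open in front. Origin: centre of the frame at table height (z = 0). Its x axis points horizontally from the open front, which roughly faces the robot, to the hinged far edge.
- board (a joint): Hinge of the wooden drilling board, 170 (along base x) x 190 x 14 thick, lying on the rails, top face 30 above the table, hinged along its far edge (base x = +85, 16 above the table). 0 = lying on the base; grows as the front edge rises, in rad: 0.0305 rad is 5 mm of lift at the front. The board weighs about 0.55 kg (varies), so its front bears down with about 3 N; it falls back freely when not supported.
- board_lip (a point): Middle of the underside of the round batten (10 mm thick rod, 150 long along base y, fixed under the board's front edge) at base x = -79, y = 0; the board's front face is at base x = -85. 10 mm above the table while the board lies on the base: this 10 mm gap, 162 wide between the rails, is where the wedge goes in. Rises with the board.
- block_mid (a point): Centre, half-way up, of the finished wooden block 60 (its x) x 30 (its y) x 22 high with an 11 mm hole through it from the top, 12 off its centre; about 35 g; at the start it lies on top of the board.
- crate: Fixed open-topped slatted wooden crate, 150 x 150 outside, 60 high, walls 6 thick; origin at the centre of its underside on the table. It stands to the left or to the right of the drilling board, the wedge on the other side.
- wedge_tail (a point): Centre, half-way up (20 above the wedge's underside), of the grip block at the thick end of the loose wooden wedge. Grip block 34 (x) x 30 (y) x 40 high. From the block's front face (x = +17) the 36 wide wedge runs along +x, its upper face falling evenly from 21 high to 3 high at the tip (x = +107), 1 in 5; so it is 10 high at x = 72 and 15 high at x = 47. About 110 g, centre of mass some 25 ahead of this point. It lies flat on the table; x points to the thin end.
- raw_block: Bystander: plain block like the finished one (60 x 30 x 22) but without a hole, on the table. Origin under its centre.
- flat_shim: Bystander: flat wooden strip 100 x 36 x 12 of even thickness (no taper). Origin under its centre.
- screwdriver: Bystander: screwdriver lying on the table.
- oil_can: Bystander: steel can, 56 in diameter, 100 high. Origin under its centre.
- washer: Bystander: steel washer 40 in diameter, 6 thick.
- stub: Bystander: turned dark wooden stub 34 in diameter, 40 high.
Mind the look-alikes: they are no part of the job. There is more than one size of the crate; the one meant has the size given above.

How it is judged:
On the way:
1. the drilled block lies in the crate, let go, while the board still lies on its base (x of block_mid in the frame of crate between -0.07 and 0.07 m and y of block_mid in the frame of crate between -0.07 and 0.07 m and height (world z) of block_mid below 0.055 m and contact force between the fingers and drilled_block below 0.1 N and value of joint board below 0.008 rad), for 0.2 s.
At the end, for the whole second after the job is handed in: Block in the crate, let go. Wedge flat on the table (0.1 rad, 6 mm), within 50 mm of the board's middle and 0.3 rad of square, gripped (over 2 N), alone carrying the board's front, lifted 0.010 to 0.055 rad (1.6 to 9 mm) and at rest; robot not touching the board (x of block_mid in the frame of crate between -0.07 and 0.07 m and y of block_mid in the frame of crate between -0.07 and 0.07 m and height (world z) of block_mid below 0.055 m and contact force between the fingers and drilled_block below 0.1 N and value of joint board between 0.01 and 0.055 rad and contact force between wedge and board above 0.3 N and contact force between the fingers and wedge above 2 N and contact force between each of the arm, the fingers and board below 0.3 N and height (world z) of wedge_tail between 0.014 and 0.026 m and angle between wedge_tail's own z axis and vertical below 0.1 rad and angle between the x axis of wedge_tail and the x axis of base, either way round below 0.3 rad and y of wedge_tail in the frame of base between -0.05 and 0.05 m and velocity of joint board below 0.05 rad/s and linear speed of wedge below 0.02 m/s); the arm keeps its last pose, push and grip.
It fails at once if another thing on the table is shifted more than 20 mm (distance of any of raw_block, flat_shim, screwdriver, oil_can, washer, stub from where it was at the start of the episode above 0.02 m).
It also fails if it takes over 70 s, if anything falls off the work surface, if the arm or the gripper's body presses on something with over 40 N, if the wrist force passes 120 N, or if a joint passes its speed limit or range.

## Robot

A 6-joint arm with a two-finger parallel gripper is mounted at the origin on the work surface. World frame = base frame: x ahead of the robot, y to its left, z up, the work surface at z = 0. Lengths are in m, angles in rad, forces in N, time in s.
With the tool pointing down it reaches from about 0.275 to 0.75 m from the base axis. Payload 10.2 kg.
Tool frame: the origin (TCP) lies at the very end of the fingers, on their centre line; the grasp point (between the pads) lies 19 mm behind it; z points along the fingers, y is the line along which they close (so a half turn about z gives the same grasp; the last joint's range is limited). The gripper opens to 88 mm and grips with 3 to 60 N. Pads are 18 mm wide; open, the fingers measure 123 mm over their backs; the gripper's body (75 mm by 187 mm) begins 45 mm behind the grasp point.
Start: joints at [1.037, 0.313, 1.498, -0, 1.331, -0.223], TCP at [0.161, 0.5, 0.205] pointing down, gripper open.
Joint ranges: [-2.94, 2.94], [-0.97, 2.17], [0.19, 2.56], [-1.23, 4.37], [0.02, 3.11], [-2.88, 2.88]. Speed limits (rad/s): [2.39, 2.39, 3.01, 3.14, 3.14, 3.14].

## Interface

Orientations are given as a unit quaternion [w, x, y, z].
In Python, from plant import readout, read_camera, camera_params, hand_in gives the robot as it stands.
- The arm moves only by the shell command python3 -m pendant 'ROWS' [FORCE]. ROWS is JSON, a list of rows, each an object of numbers: "dx", "dy", "dz": the shift along the tool's x, y, z in cm; "rx", "ry", "rz": the turn, a rotation vector about the tool's x, y, z in degrees; "hand": the opening, from -1 (shut) to 1 (fully open), so that 0 is half open. A call has 1 to 10 rows; each row is the pose to reach, as a shift and turn from the pose commanded when the call began, along the tool's axes at that moment; what a row does not reach only later rows make up. A row lasts 1/12 s, in which the tool goes at most 41.7 mm and 7.16 degrees, less where a joint would pass 70% of its speed; a pose out of reach is approached as far as the arm can. A call with a gripper value outside its range is refused whole. The fingers move at their own pace and stop on an object; FORCE is the grip in N (left out, the last holds). Time passes only in rows, so rows that repeat a pose let the fingers close. It gives the time, the measured TCP pose, the force, the opening and the grip force at its end, in the units of the state.
- readout.state(): the state, without advancing time (a new reading comes with each control period).
- read_camera(name): name is "scene" or "top"; returns (picture, depth): 480x640x3 uint8, red, green, blue; 480x640 float32, m along the optical axis (not along the pixel's ray), 0 where there is no reading.
- camera_params(name): a dict with "mtx" (3x3 intrinsics, pixels), "k1" (the pictures are not rectified: a ray, as slopes to the right and down, at radius r is drawn at 1 + k1 r^2 times it, then the intrinsics apply), "extrinsics" (4x4, takes a point from world to camera coordinates). Camera axes: x right, y up, looking along -z (the intrinsics and any distortion apply to the point x, -y, -z); pixel columns grow to the right and rows downward; lengths in m; the calibration is good to about 2 mm. A picture is of the moment at which its call begins. camera_params takes no time and is no camera call.
- hand_in(): hands the job in; it is judged then, once.
The state is a dict: "clock": time; "q": joint angles; "qd": joint speeds; "joint_efforts": joint torques, N m; "eef_pos": TCP position; "tcp_rot": TCP orientation; "force": force on the tool from outside, world axes, zero at the start; "moment": the same for the moment, N m; "gripper_width": finger opening in m; "finger_force": force on a finger pad.
Only numpy, scipy, OpenCV 4.12 (cv2) and the standard library are available. Lean on these libraries where they do the work, as an engineer would, in place of code of your own. Each camera call takes 0.05 s, during which the arm holds its last target. There are 200 camera calls.

## Working session

There is one attempt and no reset: what is moved stays moved. The work goes in short steps, Python scripts to look and compute and a shell command to move; the robot and the scene stay as the last step left them, time stands still between calls to the robot, and variables do not carry over. Pictures are saved under pics/ and viewed, at most 10 in all, crops included, and the job is handed in when it is done.

```bash
mkdir -p pics
cat > h.py <<'E'
import numpy as np, cv2
from plant import readout, read_camera, camera_params
def grab(n):
    rgb,d=read_camera(n); np.savez(f'{n}.npz',rgb=rgb,d=d); return rgb,d
def load(n):
    z=np.load(f'{n}.npz'); return z['rgb'],z['d']
def ray(n,uv):
    p=camera_params(n); K=np.array(p['mtx'],float)
    uv=np.atleast_2d(np.asarray(uv,float))
    s=cv2.undistortPoints(uv[:,None],K,np.array([p['k1'],0,0,0,0.]))[:,0]
    E=np.array(p['extrinsics'],float); R=E[:3,:3]; c=-R.T@E[:3,3]
    return c,np.c_[s[:,0],-s[:,1],-np.ones(len(s))]@R
def onz(n,uv,z):
    c,d=ray(n,uv); return c+d*((z-c[2])/d[:,2])[:,None]
def pts(n,uv,depth):
    c,d=ray(n,uv); u=np.atleast_2d(uv).astype(int); return c+d*depth[u[:,1],u[:,0]][:,None]
def proj(n,P):
    p=camera_params(n); E=np.array(p['extrinsics']); q=np.atleast_2d(P)@E[:3,:3].T+E[:3,3]
    s=np.c_[q[:,0],-q[:,1]]/-q[:,2:]; r=1+p['k1']*(s**2).sum(1,keepdims=True); s=s*r
    K=np.array(p['mtx']); return s@K[:2,:2].T+K[:2,2]
def cloud(n,d):
    v,u=np.mgrid[:480,:640]; P=pts(n,np.c_[u.ravel(),v.ravel()],d).reshape(480,640,3); P[d==0]=np.nan; return P
def save(f,rgb): cv2.imwrite(f'pics/{f}.png',rgb[:,:,::-1])
E
python3 - <<'E'
from h import *
for n in('scene','top'):
    rgb,d=grab(n); save(n+'0',rgb); p=camera_params(n); print(n,p['k1'],ray(n,[320,240]))
s=readout.state(); print(s['eef_pos'],s['tcp_rot'],s['force'],s['gripper_width'],s['clock'])
E
```

```text
scene 0.0029924849833868716 (array([1.22063195, 0.72960096, 1.27152921]), array([[-0.44806114, -0.41591766, -0.79138165]]))
top -0.0534534018726394 (array([0.39619427, 0.09059335, 1.19391318]), array([[ 0.124967  , -0.02800217, -0.9917867 ]]))
[0.16043304 0.49963279 0.20413461] [-2.18087067e-04  1.54776949e-01  9.87949282e-01 -5.15066593e-04] [-0.26050634 -0.12336037 -0.47882567] 0.08792905413266568 0.1
```

View pics/top0.png

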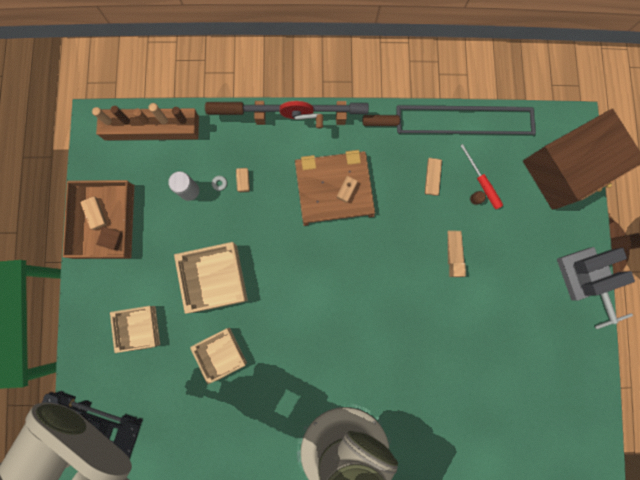

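View pics/scene0.png

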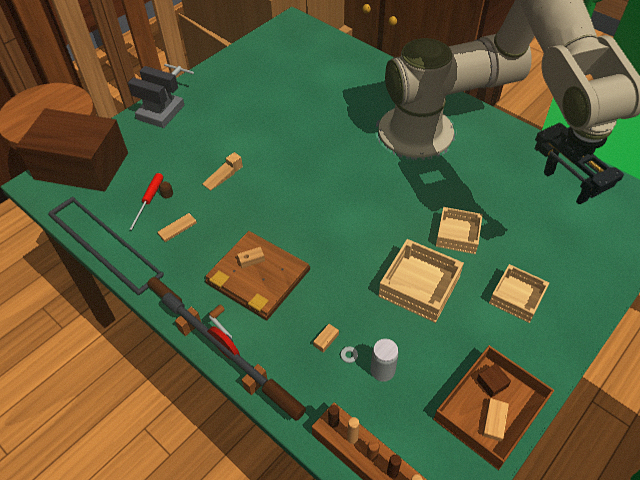

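The top view shows the drilled block on the board at (347,189) and a plain look-alike at (243,180). There are three light crates: a large one at (210,277) and small ones at (134,329) and (218,355), plus a dark tray at (98,220). The wedge, with its grip block, is at (457,255), and the flat shim is at (433,176). I choose the drilled block, the large crate and the wedge. Next I measure them.

Run:
```python
from h import *
rgb,d=load('top'); P=cloud('top',d)
hsv=cv2.cvtColor(rgb,cv2.COLOR_RGB2HSV)
wood=((hsv[...,0]<30)&(hsv[...,1]>50)&(hsv[...,2]>60)).astype(np.uint8)
def comp(box,zr,name,mask=None):
    u0,v0,u1,v1=box; m=np.zeros((480,640),np.uint8); m[v0:v1,u0:u1]=1
    m&=((P[...,2]>zr[0])&(P[...,2]<zr[1])).astype(np.uint8)
    if mask is not None: m&=mask
    n,l,st,_=cv2.connectedComponentsWithStats(m); i=1+np.argmax(st[1:,4]); m=l==i
    Q=P[m]; z=np.median(Q[:,2])
    v,u=np.nonzero(m); X=onz('top',np.c_[u,v],z)[:,:2]
    (c,s,a)=cv2.minAreaRect((X*1000).astype(np.float32))
    print(name,'c',np.round(c,1),'size',np.round(s,1),'ang',round(a,1),'z',np.round(np.percentile(Q[:,2],[2,50,98]),4),m.sum())
comp((285,140,390,235),(.018,.2),'board')
comp((325,170,370,210),(.040,.2),'block')
comp((165,230,255,320),(.045,.2),'crate')
comp((100,300,165,360),(.02,.2),'crateS1')
comp((185,325,250,385),(.02,.2),'crateS2')
comp((440,225,475,285),(-.02,.2),'wedge',wood)
comp((440,225,475,285),(.03,.2),'grip')
comp((420,150,445,200),(-.02,.2),'shim',wood)
comp((230,160,255,200),(-.02,.2),'raw',wood)
print('table',np.median(P[380:420,480:560,2]))
a=cv2.resize(rgb[225:285,425:495],None,fx=5,fy=5,interpolation=2); b=cv2.resize(rgb[150:210,310:380],None,fx=5,fy=5,interpolation=2)
save('crop1',np.hstack([a,b]))
```

```text
board c [687.1  20.1] size [178.7 190.3] ang 7.4 z [0.0248 0.0298 0.0521] 4547
block c [675.  -10.4] size [29.1 63. ] ang 63.1 z [0.0427 0.0514 0.056 ] 259
crate c [447.8 337. ] size [151.  153.9] ang 11.9 z [0.0461 0.0585 0.0633] 778
crateS1 c [318.4 531. ] size [101.9 111. ] ang 8.8 z [0.0209 0.0372 0.0431] 540
crateS2 c [250.9 316.6] size [102.7 107.6] ang 27.1 z [0.0212 0.0384 0.0432] 469
wedge c [ 507.3 -304.4] size [ 45.7 120.3] ang 89.8 z [-0.0004  0.0145  0.0422] 705
grip c [ 464.3 -300.6] size [29.1 32.1] ang 87.6 z [0.0325 0.0395 0.043 ] 155
shim c [ 718.5 -251.1] size [ 39.1 102.7] ang 82.8 z [-0.0014  0.0114  0.0163] 516
raw c [707.2 262.2] size [63.4 34.5] ang 1.0 z [-0.0032  0.0202  0.0256] 301
table nan
```

View pics/crop1.png

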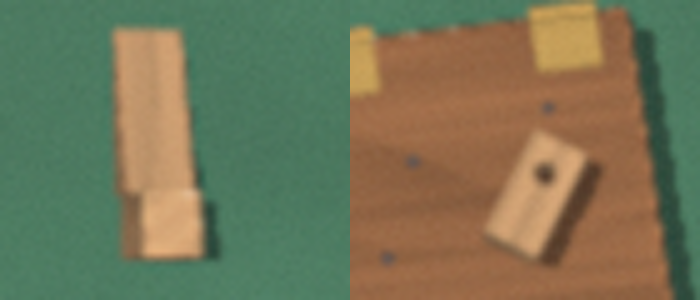

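The crop confirms both choices: the wedge has a raised grip block at crop (170,225) and a smooth taper, and the block on the board has its hole at (545,172). The sizes match: block 29x63 at z 52, crate 151x154 at z 60. The other two crates are about 100 mm. Now a helper for relative moves, and a refined wedge axis and front edge.

```bash
cat >> h.py <<'E'
from scipy.spatial.transform import Rotation as Ro
def rel(x,y,z,close):
    """shift in tool axes (cm) and rz (deg) to a tool-down pose, closing line at world angle close"""
    s=readout.state(); w=s['tcp_rot']; R=Ro.from_quat([w[1],w[2],w[3],w[0]]).as_matrix()
    e=R.T@(np.array([x,y,z])-s['eef_pos'])*100
    a=np.degrees(np.arctan2(R[1,1],R[0,1])); r=-((close-a+90)%180-90)
    print('d',np.round(e,2),'rz',round(r,1),'close now',round(a,1),'tilt',np.round(R[:,2],3),'q6',round(s['q'][5],2),'pos',np.round(s['eef_pos'],4),'F',np.round(s['force'],1),'w',round(s['gripper_width'],4),round(s['finger_force'] if np.isscalar(s['finger_force']) else np.max(s['finger_force']),1),'t',round(s['clock'],2))
E
python3 - <<'E'
from h import *
rgb,d=load('top'); P=cloud('top',d)
# board top: frame yaw t
m=np.zeros((480,640),bool); m[140:235,285:390]=1; m&=(P[...,2]>.024)&(P[...,2]<.036)
v,u=np.nonzero(m); X=onz('top',np.c_[u,v],.03)[:,:2]
for t in(6,7,7.4,8):
    a=np.radians(t); A=np.array([[np.cos(a),np.sin(a)],[-np.sin(a),np.cos(a)]]); Y=X@A.T
    print(t,np.round(np.percentile(Y,[.3,1,99,99.7],axis=0).T,4))
c=np.array([[454.8,231.],[459.4,270]]); 
tip=onz('top',c[:1],.003); g=onz('top',c[1:],.04); print('tip',tip,'grip',g,np.degrees(np.arctan2(*(tip-g)[0,1::-1])),np.linalg.norm((tip-g)[0,:2]))
rel(.675,-.0104,.12,63.1)
E
```

```text
6 [[ 0.5998  0.6016  0.7705  0.7735]
 [-0.1468 -0.1451  0.0412  0.0429]]
7 [[ 0.5994  0.6005  0.7694  0.7723]
 [-0.1583 -0.157   0.0293  0.0306]]
7.4 [[ 0.5989  0.6001  0.7688  0.7719]
 [-0.1631 -0.1618  0.0246  0.0258]]
8 [[ 0.598   0.5993  0.7681  0.7712]
 [-0.1703 -0.1689  0.0174  0.0187]]
tip [[ 0.56907374 -0.30735283  0.003     ]] grip [[ 0.46158748 -0.30268874  0.04      ]] -2.4846430778748445 0.10758740120858785
d [-64.59 -32.81   8.43] rz 9.1 close now 72.2 tilt [-0.001 -0.001 -1.   ] q6 -0.22 pos [0.1604 0.4996 0.2041] F [-0.3 -0.1 -0.5] w 0.0879 0.0 t 0.1
```

```bash
python3 -m pendant '[{"dx":-32,"dy":-16.5,"hand":0.2},{"dx":-32,"dy":-16.5,"hand":0.2},{"dx":-32,"dy":-16.5,"hand":0.2},{"dx":-32,"dy":-16.5,"hand":0.2},{"dx":-32,"dy":-16.5,"hand":0.2},{"dx":-32,"dy":-16.5,"hand":0.2},{"dx":-32,"dy":-16.5,"hand":0.2},{"dx":-32,"dy":-16.5,"hand":0.2},{"dx":-32,"dy":-16.5,"rz":4,"hand":0.2},{"dx":-32,"dy":-16.5,"rz":9.1,"hand":0.2}]' 
python3 -c "
from h import *
rel(.675,-.0104,.12,63.1)"
```

```text
d [-64.59 -32.81   8.43] rz 9.1 close now 72.2 tilt [-0.001 -0.001 -1.   ] q6 -0.22 pos [0.1604 0.4996 0.2041] F [-0.3 -0.1 -0.5] w 0.0879 0.0 t 0.1schema error: expected keys dx, dy, dz, rx, ry, rz, hand
```

```bash
python3 -m pendant '[{"dx":-4,"dy":-2,"dz":0,"rx":0,"ry":0,"rz":0,"hand":0.2},{"dx":-32,"dy":-16.5,"dz":0,"rx":0,"ry":0,"rz":0,"hand":0.2},{"dx":-32,"dy":-16.5,"dz":0,"rx":0,"ry":0,"rz":0,"hand":0.2},{"dx":-32,"dy":-16.5,"dz":0,"rx":0,"ry":0,"rz":0,"hand":0.2},{"dx":-32,"dy":-16.5,"dz":0,"rx":0,"ry":0,"rz":0,"hand":0.2},{"dx":-32,"dy":-16.5,"dz":0,"rx":0,"ry":0,"rz":0,"hand":0.2},{"dx":-32,"dy":-16.5,"dz":0,"rx":0,"ry":0,"rz":0,"hand":0.2},{"dx":-32,"dy":-16.5,"dz":0,"rx":0,"ry":0,"rz":5,"hand":0.2},{"dx":-32,"dy":-16.5,"dz":0,"rx":0,"ry":0,"rz":9.1,"hand":0.2},{"dx":-32,"dy":-16.5,"dz":0,"rx":0,"ry":0,"rz":9.1,"hand":0.2}]' 
python3 -c "
from h import *
rel(.675,-.0104,.12,63.1)"
```

```text
clock: 0.93
eef_pos: [0.4175, 0.2416, 0.2041]
tcp_rot: [0.0, 0.237, 0.972, -0.0]
force: [-0.1, 0.8, -0.1]
gripper_width: 0.0528
finger_force: 0.0
d [-34.45 -10.52   8.44] rz -0.5 close now 62.6 tilt [-0.    -0.001 -1.   ] q6 -0.81 pos [0.4175 0.2416 0.2041] F [-0.1  0.8 -0.1] w 0.0528 0.0 t 0.93
```

```bash
python3 -m pendant '[{"dx":-4,"dy":-1.2,"dz":0,"rx":0,"ry":0,"rz":-0.5,"hand":0.2},{"dx":-34.4,"dy":-10.5,"dz":4,"rx":0,"ry":0,"rz":-0.5,"hand":0.2},{"dx":-34.4,"dy":-10.5,"dz":6,"rx":0,"ry":0,"rz":-0.5,"hand":0.2},{"dx":-34.4,"dy":-10.5,"dz":8.4,"rx":0,"ry":0,"rz":-0.5,"hand":0.2},{"dx":-34.4,"dy":-10.5,"dz":8.4,"rx":0,"ry":0,"rz":-0.5,"hand":0.2},{"dx":-34.4,"dy":-10.5,"dz":8.4,"rx":0,"ry":0,"rz":-0.5,"hand":0.2},{"dx":-34.4,"dy":-10.5,"dz":8.4,"rx":0,"ry":0,"rz":-0.5,"hand":0.2},{"dx":-34.4,"dy":-10.5,"dz":8.4,"rx":0,"ry":0,"rz":-0.5,"hand":0.2},{"dx":-34.4,"dy":-10.5,"dz":8.4,"rx":0,"ry":0,"rz":-0.5,"hand":0.2},{"dx":-34.4,"dy":-10.5,"dz":8.4,"rx":0,"ry":0,"rz":-0.5,"hand":0.2}]' >/dev/null
python3 - <<'E'
from h import *
rel(.675,-.0104,.035,63.1)
rgb,d=grab('scene'); 
c=proj('scene',[.675,-.01,.05])[0].astype(int); print(c)
save('s1',cv2.resize(rgb[c[1]-70:c[1]+50,c[0]-80:c[0]+80],None,fx=4,fy=4,interpolation=2))
E
```

```text
d [-0.09 -0.16  8.08] rz 0.3 close now 63.4 tilt [-0.005  0.    -1.   ] q6 -1.29 pos [ 0.6753 -0.0085  0.1158] F [-1.4 -0.2 -0.1] w 0.0529 0.0 t 1.77
[250 254]
```

View pics/s1.png

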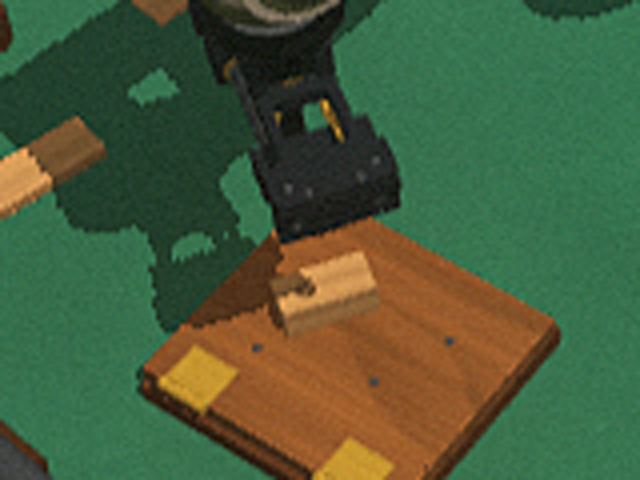

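The gripper hovers above the drilled block, which is at crop (327,292), with clear space around it. Descend, and close with a light force.

```bash
python3 -m pendant '[{"dx":0,"dy":-0.1,"dz":3,"rx":0,"ry":0,"rz":0,"hand":0.2},{"dx":0,"dy":-0.1,"dz":6,"rx":0,"ry":0,"rz":0,"hand":0.2},{"dx":0,"dy":-0.1,"dz":7,"rx":0,"ry":0,"rz":0,"hand":0.2},{"dx":0,"dy":-0.1,"dz":8.1,"rx":0,"ry":0,"rz":0,"hand":0.2},{"dx":0,"dy":-0.1,"dz":8.1,"rx":0,"ry":0,"rz":0,"hand":0.2},{"dx":0,"dy":-0.1,"dz":8.1,"rx":0,"ry":0,"rz":0,"hand":-0.6},{"dx":0,"dy":-0.1,"dz":8.1,"rx":0,"ry":0,"rz":0,"hand":-0.6},{"dx":0,"dy":-0.1,"dz":8.1,"rx":0,"ry":0,"rz":0,"hand":-0.6},{"dx":0,"dy":-0.1,"dz":8.1,"rx":0,"ry":0,"rz":0,"hand":-0.6},{"dx":0,"dy":-0.1,"dz":8.1,"rx":0,"ry":0,"rz":0,"hand":-0.6}]' 15
python3 -c "
from h import *
rel(.448,.337,.15,63.1)"
```

```text
clock: 2.65
eef_pos: [0.6739, -0.0053, 0.0403]
tcp_rot: [0.001, 0.228, 0.974, 0.0]
force: [0.5, 1.1, 0.4]
gripper_width: 0.0216
finger_force: 0.0
d [ 35.44  20.62 -11.  ] rz 0.5 close now 63.6 tilt [ 0.001 -0.    -1.   ] q6 -1.29 pos [ 0.6739 -0.0053  0.0403] F [0.5 1.1 0.4] w 0.0216 0.0 t 2.65
```

The fingers passed 30 mm without any force, so I look before going on.

Run:
```python
from h import *
rel(.675,-.0104,.035,63.1)
rgb,d=grab('scene'); 
c=[250,254]
a=cv2.resize(rgb[c[1]-60:c[1]+60,c[0]-50:c[0]+50],None,fx=4,fy=4,interpolation=2)
rgb,d=grab('top'); c=[345,190]
b=cv2.resize(rgb[c[1]-60:c[1]+60,c[0]-50:c[0]+50],None,fx=4,fy=4,interpolation=2)
save('s2',np.hstack([a,b]))
```

```text
d [-0.33 -0.4   0.53] rz 0.5 close now 63.6 tilt [ 0.001 -0.    -1.   ] q6 -1.29 pos [ 0.6739 -0.0053  0.0403] F [0.5 1.1 0.4] w 0.0216 0.0 t 2.65
```

View pics/s2.png

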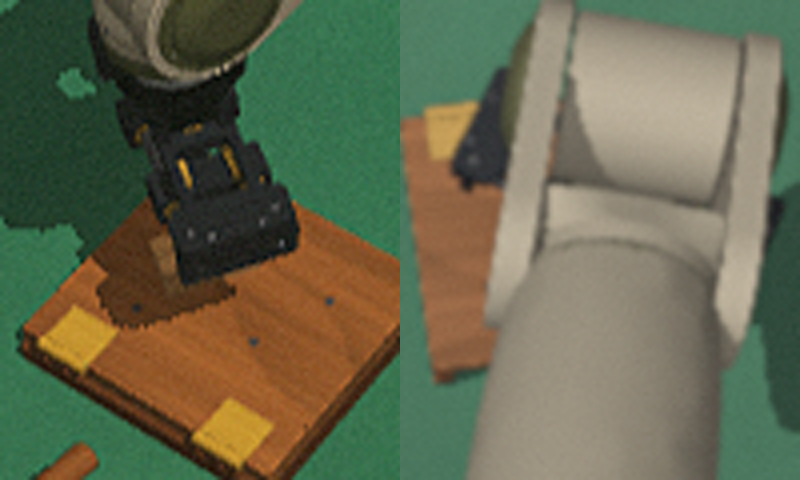

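```bash
python3 -m pendant '[{"dx":0,"dy":0,"dz":0,"rx":0,"ry":0,"rz":0,"hand":-0.6},{"dx":0,"dy":0,"dz":0,"rx":0,"ry":0,"rz":0,"hand":-0.6},{"dx":0,"dy":0,"dz":0,"rx":0,"ry":0,"rz":0,"hand":-0.6}]' 
python3 -m pendant '[{"dx":0,"dy":0,"dz":0,"rx":0,"ry":0,"rz":0,"hand":0.3},{"dx":0,"dy":0,"dz":0,"rx":0,"ry":0,"rz":0,"hand":0.3},{"dx":0,"dy":0,"dz":0,"rx":0,"ry":0,"rz":0,"hand":0.3},{"dx":0,"dy":0,"dz":0,"rx":0,"ry":0,"rz":0,"hand":0.3},{"dx":0,"dy":0,"dz":0,"rx":0,"ry":0,"rz":0,"hand":0.3},{"dx":0,"dy":0,"dz":0,"rx":0,"ry":0,"rz":0,"hand":0.3},{"dx":0,"dy":0,"dz":-4,"rx":0,"ry":0,"rz":0,"hand":0.3},{"dx":0,"dy":0,"dz":-8,"rx":0,"ry":0,"rz":0,"hand":0.3},{"dx":0,"dy":0,"dz":-8,"rx":0,"ry":0,"rz":0,"hand":0.3}]'
python3 - <<'E'
from h import *
rel(.675,-.0104,.035,63.1)
rgb,d=grab('scene'); 
c=[250,254]
a=cv2.resize(rgb[c[1]-70:c[1]+50,c[0]-80:c[0]+80],None,fx=4,fy=4,interpolation=2)
save('s3',a)
P=cloud('scene',d); hsv=cv2.cvtColor(rgb,cv2.COLOR_RGB2HSV)
m=(P[...,2]>.043)&(P[...,2]<.058)&(P[...,0]>.6)&(P[...,0]<.77)&(P[...,1]>-.1)&(P[...,1]<.12)
Q=P[m]; print(m.sum(),np.median(Q,axis=0),[np.round(np.array(k),1) if not np.isscalar(k) else round(k,1) for k in cv2.minAreaRect((Q[:,:2]*1000).astype(np.float32))])
E
```

```text
clock: 3.0
eef_pos: [0.6736, -0.0053, 0.0396]
tcp_rot: [-0.0, 0.228, 0.974, -0.0]
force: [-0.0, 1.6, -1.3]
gripper_width: 0.0178
finger_force: 0.0
clock: 3.75
eef_pos: [0.6768, -0.0058, 0.1282]
tcp_rot: [0.006, 0.228, 0.974, 0.0]
force: [0.6, 0.5, 1.6]
gripper_width: 0.0574
finger_force: 0.0
d [ 0.07 -0.53  9.31] rz 0.5 close now 63.6 tilt [ 0.013 -0.002 -1.   ] q6 -1.29 pos [ 0.6768 -0.0058  0.1282] F [0.6 0.5 1.6] w 0.0574 0.0 t 3.75
292 [ 0.67841726 -0.00728755  0.05258461] [array([676.2, -10.5]), array([40.5, 60.5]), 62.9]
```

View pics/s3.png

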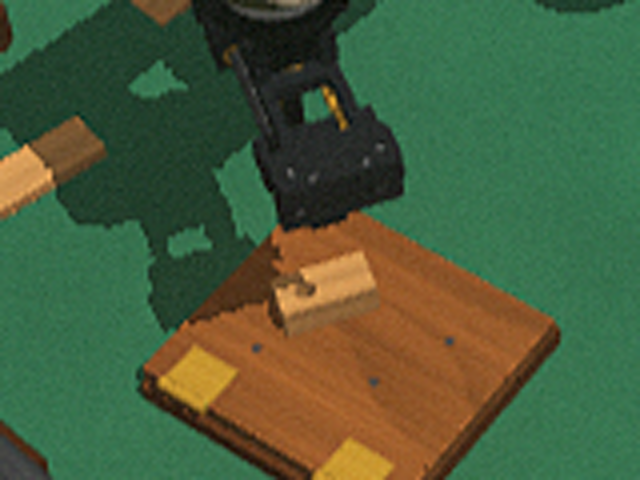

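Run:
```python
from h import *
rgb,d=load('scene'); P=cloud('scene',d); s=readout.state()
dark=rgb.max(2)<70
m=dark&(P[...,2]>.07)&(P[...,2]<.3)&(np.hypot(P[...,0]-.677,P[...,1]+.006)<.12)
Q=P[m]; w=s['tcp_rot']; R=Ro.from_quat([w[1],w[2],w[3],w[0]]).as_matrix(); L=(Q-s['eef_pos'])@R
o=np.argsort(Q[:,2])[:400:25]; print(np.round(Q[o],3).tolist()); print('local max z pct',np.round(np.percentile(L[:,2],[50,90,98,99.5,100]),3))
for lo in(-.02,-.01,0,.01): 
    k=(L[:,2]>lo)&(L[:,2]<lo+.01); print(lo,k.sum(),np.round(np.percentile(L[k][:,:2],[2,50,98],axis=0).T,3).tolist() if k.any() else'')
```

```text
[[0.693, 0.032, 0.166], [0.663, -0.029, 0.183], [0.664, -0.028, 0.2], [0.67, -0.09, 0.231], [0.69, 0.085, 0.234], [0.689, 0.081, 0.236], [0.725, 0.066, 0.237], [0.742, 0.056, 0.239], [0.72, 0.067, 0.24], [0.688, -0.054, 0.242], [0.714, 0.074, 0.244], [0.688, -0.05, 0.245], [0.678, -0.051, 0.246], [0.721, 0.072, 0.249], [0.667, 0.043, 0.25], [0.669, 0.042, 0.251]]
local max z pct [-0.143 -0.112 -0.06  -0.047 -0.042]
-0.02 0 
-0.01 0 
0 0 
0.01 0
```

Run:
```python
from h import *
rgb,d=load('scene'); P=cloud('scene',d); s=readout.state()
w=s['tcp_rot']; R=Ro.from_quat([w[1],w[2],w[3],w[0]]).as_matrix(); L=(P-s['eef_pos'])@R
near=(np.hypot(P[...,0]-.677,P[...,1]+.006)<.12)&(P[...,2]>.065)
for lo in np.arange(-.12,.05,.01):
    k=near&(L[...,2]>lo)&(L[...,2]<lo+.01)
    if k.sum()>3: v,u=np.nonzero(k); print(round(lo,2),k.sum(),np.round(np.percentile(L[k][:,:2],[2,50,98],axis=0).T,3).tolist(),'px',u.min(),u.max(),v.min(),v.max(),rgb[k].mean(0).astype(int))
print('tcp px',proj('scene',s['eef_pos']), 'fingers px',proj('scene',s['eef_pos']+R[:,1]*.03),proj('scene',s['eef_pos']-R[:,1]*.03))
```

```text
-0.12 156 [[-0.036, -0.024, 0.03], [-0.079, 0.085, 0.09]] px 218 270 184 241 [32 34 29]
-0.11 61 [[-0.035, -0.009, 0.029], [-0.08, 0.086, 0.089]] px 218 270 186 241 [30 31 26]
-0.08 7 [[-0.004, -0.0, 0.005], [-0.031, -0.029, -0.025]] px 240 244 208 209 [27 28 22]
-0.07 17 [[-0.005, 0.002, 0.007], [-0.033, -0.03, -0.025]] px 240 245 209 212 [24 27 20]
-0.06 14 [[-0.006, 0.001, 0.006], [-0.031, -0.027, 0.046]] px 241 252 212 239 [23 23 19]
-0.05 14 [[-0.012, -0.0, 0.009], [-0.013, 0.043, 0.046]] px 243 256 214 240 [28 27 22]
tcp px [[248.79576858 237.30709313]] fingers px [[252.72855684 246.64824621]] [[244.95505937 228.18491596]]
```

The xy position is right, but the depth image shows the finger ends about 43 mm higher than the reported TCP. That explains the empty close, since the fingers shut above the block. I go part-way down and re-measure the offset before trusting it.

```bash
cat >> h.py <<'E'
def tips(n='scene',r=.12):
    rgb,d=grab(n); P=cloud(n,d); s=readout.state()
    w=s['tcp_rot']; R=Ro.from_quat([w[1],w[2],w[3],w[0]]).as_matrix(); L=(P-s['eef_pos'])@R
    k=(rgb.max(2)<60)&(np.abs(L[...,0])<.02)&(np.abs(L[...,1])<.06)&(L[...,2]>-.1)&(L[...,2]<.06)&(P[...,2]>.035)
    q=np.sort(L[k][:,2])[::-1]; print('tip local z',np.round(q[:12:3],4)); 
    k2=k&(L[...,2]>q[0]-.02); print('x rng',np.round(np.percentile(L[k2][:,0],[3,97]),4),'y',np.round(np.percentile(L[k2][:,1],[3,50,97]),4),'n',k2.sum())
    return rgb,d,P
E
python3 -m pendant '[{"dx":-0.4,"dy":-0.4,"dz":3,"rx":0,"ry":0,"rz":0,"hand":0.2},{"dx":-0.4,"dy":-0.4,"dz":5,"rx":0,"ry":0,"rz":0,"hand":0.2},{"dx":-0.4,"dy":-0.4,"dz":7.5,"rx":0,"ry":0,"rz":0,"hand":0.2},{"dx":-0.4,"dy":-0.4,"dz":8.5,"rx":0,"ry":0,"rz":0,"hand":0.2},{"dx":-0.4,"dy":-0.4,"dz":8.5,"rx":0,"ry":0,"rz":0,"hand":0.2},{"dx":-0.4,"dy":-0.4,"dz":8.5,"rx":0,"ry":0,"rz":0,"hand":0.2},{"dx":-0.4,"dy":-0.4,"dz":8.5,"rx":0,"ry":0,"rz":0,"hand":0.2}]'
python3 - <<'E'
from h import *
rel(.6755,-.0105,.035,63.1)
tips()
E
```

```text
clock: 4.38
eef_pos: [0.6761, -0.0107, 0.0361]
tcp_rot: [0.001, 0.228, 0.974, 0.0]
force: [1.1, 0.1, 0.1]
gripper_width: 0.0533
finger_force: 0.0
d [ 0.07 -0.01  0.11] rz 0.5 close now 63.6 tilt [ 0.002 -0.    -1.   ] q6 -1.3 pos [ 0.6761 -0.0107  0.0361] F [1.1 0.1 0.1] w 0.0533 0.0 t 4.38
tip local z [-0.0009 -0.0449 -0.0487 -0.0496]
x rng [-0.0122 -0.0121] y [0.0147 0.0155 0.0162] n 2
```

```bash
python3 -m pendant '[{"dx":0,"dy":0,"dz":1.5,"rx":0,"ry":0,"rz":0,"hand":0.2},{"dx":0,"dy":0,"dz":2.5,"rx":0,"ry":0,"rz":0,"hand":0.2},{"dx":0,"dy":0,"dz":3,"rx":0,"ry":0,"rz":0,"hand":0.2},{"dx":0,"dy":0,"dz":3.4,"rx":0,"ry":0,"rz":0,"hand":0.2},{"dx":0,"dy":0,"dz":3.7,"rx":0,"ry":0,"rz":0,"hand":0.2},{"dx":0,"dy":0,"dz":3.7,"rx":0,"ry":0,"rz":0,"hand":0.2}]'
python3 - <<'E'
from h import *
rgb,d,P=tips(); rel(.6755,-.0105,-.007,63.1)
E
```

```text
clock: 4.93
eef_pos: [0.6753, -0.0107, -0.0027]
tcp_rot: [-0.0, 0.228, 0.974, -0.0]
force: [0.2, 0.5, -0.7]
gripper_width: 0.0527
finger_force: 0.0
tip local z [-0.038  -0.0445 -0.0478 -0.0487]
x rng [-0.0177  0.0065] y [-0.03   -0.0254  0.0422] n 22
d [0.01 0.02 0.48] rz 0.5 close now 63.6 tilt [ 0. -0. -1.] q6 -1.3 pos [ 0.6755 -0.0107 -0.0022] F [ 0.3 -0.6 -0.4] w 0.0531 0.0 t 4.98
```

```bash
python3 -m pendant '[{"dx":0,"dy":0,"dz":0.3,"rx":0,"ry":0,"rz":0,"hand":0.2},{"dx":0,"dy":0,"dz":0.3,"rx":0,"ry":0,"rz":0,"hand":-0.6},{"dx":0,"dy":0,"dz":0.3,"rx":0,"ry":0,"rz":0,"hand":-0.6},{"dx":0,"dy":0,"dz":0.3,"rx":0,"ry":0,"rz":0,"hand":-0.6},{"dx":0,"dy":0,"dz":0.3,"rx":0,"ry":0,"rz":0,"hand":-0.6},{"dx":0,"dy":0,"dz":0.3,"rx":0,"ry":0,"rz":0,"hand":-0.6},{"dx":0,"dy":0,"dz":0.3,"rx":0,"ry":0,"rz":0,"hand":-0.6},{"dx":0,"dy":0,"dz":0.3,"rx":0,"ry":0,"rz":0,"hand":-0.6}]' 15
python3 -c "
from h import *
rel(.448,.337,.065,63.1)"
```

```text
clock: 5.65
eef_pos: [0.6764, -0.0111, -0.0036]
tcp_rot: [0.002, 0.228, 0.974, -0.0]
force: [-0.2, -0.3, 6.9]
gripper_width: 0.0296
finger_force: 16.4
d [35.92 21.02 -6.97] rz 0.5 close now 63.6 tilt [ 0.003 -0.001 -1.   ] q6 -1.3 pos [ 0.6764 -0.0111 -0.0036] F [-0.2 -0.3  6.9] w 0.0296 16.4 t 5.65
```

Gripped at 29.6 mm with 16 N. Lift, then carry to the crate.

```bash
python3 -m pendant '[{"dx":0,"dy":0,"dz":-3,"rx":0,"ry":0,"rz":0,"hand":-0.6},{"dx":0,"dy":0,"dz":-7,"rx":0,"ry":0,"rz":0,"hand":-0.6},{"dx":2,"dy":1,"dz":-11,"rx":0,"ry":0,"rz":0,"hand":-0.6},{"dx":35.9,"dy":21,"dz":-12,"rx":0,"ry":0,"rz":0,"hand":-0.6},{"dx":35.9,"dy":21,"dz":-12,"rx":0,"ry":0,"rz":0,"hand":-0.6},{"dx":35.9,"dy":21,"dz":-12,"rx":0,"ry":0,"rz":0,"hand":-0.6},{"dx":35.9,"dy":21,"dz":-12,"rx":0,"ry":0,"rz":0,"hand":-0.6},{"dx":35.9,"dy":21,"dz":-12,"rx":0,"ry":0,"rz":0,"hand":-0.6},{"dx":35.9,"dy":21,"dz":-12,"rx":0,"ry":0,"rz":0,"hand":-0.6},{"dx":35.9,"dy":21,"dz":-12,"rx":0,"ry":0,"rz":0,"hand":-0.6}]' >/dev/null
python3 -c "
from h import *
rel(.448,.337,.065,63.1)"
```

```text
d [8.73 5.23 4.65] rz 0.5 close now 63.6 tilt [ 0.001  0.    -1.   ] q6 -0.85 pos [0.5028 0.2513 0.1116] F [-0.2  0.9 -0.4] w 0.0302 15.0 t 6.48
```

```bash
python3 -m pendant '[{"dx":4,"dy":2.4,"dz":0,"rx":0,"ry":0,"rz":0,"hand":-0.6},{"dx":7.9,"dy":4.7,"dz":0,"rx":0,"ry":0,"rz":0,"hand":-0.6},{"dx":7.9,"dy":4.7,"dz":0,"rx":0,"ry":0,"rz":0,"hand":-0.6},{"dx":7.9,"dy":4.7,"dz":4,"rx":0,"ry":0,"rz":0,"hand":-0.6},{"dx":7.9,"dy":4.7,"dz":6,"rx":0,"ry":0,"rz":0,"hand":-0.6},{"dx":7.9,"dy":4.7,"dz":6,"rx":0,"ry":0,"rz":0,"hand":-0.6},{"dx":7.9,"dy":4.7,"dz":6,"rx":0,"ry":0,"rz":0,"hand":-0.6}]'
python3 -c "
from h import *
rel(.448,.337,.012,63.1)"
```

```text
clock: 7.07
eef_pos: [0.4544, 0.3267, 0.0511]
tcp_rot: [-0.0, 0.229, 0.974, -0.0]
force: [0.2, -0.2, 0.3]
gripper_width: 0.03
finger_force: 15.0
d [1.03 0.64 3.91] rz 0.5 close now 63.6 tilt [-0.001 -0.    -1.   ] q6 -0.7 pos [0.4544 0.3267 0.0511] F [ 0.2 -0.2  0.3] w 0.03 15.0 t 7.07
```

```bash
python3 -m pendant '[{"dx":1,"dy":0.6,"dz":2,"rx":0,"ry":0,"rz":0,"hand":-0.6},{"dx":1,"dy":0.6,"dz":3.5,"rx":0,"ry":0,"rz":0,"hand":-0.6},{"dx":1,"dy":0.6,"dz":3.5,"rx":0,"ry":0,"rz":0,"hand":-0.6},{"dx":1,"dy":0.6,"dz":3.5,"rx":0,"ry":0,"rz":0,"hand":0.1},{"dx":1,"dy":0.6,"dz":3.5,"rx":0,"ry":0,"rz":0,"hand":0.1},{"dx":1,"dy":0.6,"dz":3.5,"rx":0,"ry":0,"rz":0,"hand":0.1},{"dx":1,"dy":0.6,"dz":3.5,"rx":0,"ry":0,"rz":0,"hand":0.1},{"dx":1,"dy":0.6,"dz":0,"rx":0,"ry":0,"rz":0,"hand":0.1},{"dx":1,"dy":0.6,"dz":-4,"rx":0,"ry":0,"rz":0,"hand":0.1},{"dx":1,"dy":0.6,"dz":-8,"rx":0,"ry":0,"rz":0,"hand":0.1}]'
python3 - <<'E'
from h import *
tips()
rel(.463,-.302,.13,87.6)
rgb,d=load('scene'); save('s4',rgb[180:340,330:530])
E
```

```text
clock: 7.9
eef_pos: [0.4476, 0.3366, 0.1329]
tcp_rot: [-0.0, 0.229, 0.974, -0.0]
force: [-0.1, 0.8, 0.1]
gripper_width: 0.049
finger_force: 0.0
tip local z [-0.0229 -0.0263 -0.0284 -0.0291]
x rng [-0.0102  0.0054] y [-0.0362 -0.0258  0.0379] n 61
d [-29.55 -56.83   0.81] rz -24.0 close now 63.6 tilt [ 0.012  0.005 -1.   ] q6 -0.67 pos [0.4509 0.3383 0.1415] F [2.3 0.5 7.8] w 0.0486 0.0 t 7.95
```

View pics/s4.png

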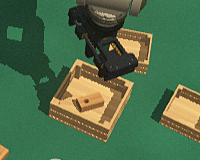

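The drilled block lies in the crate (crop (90,102)) and is released. Next, the wedge.

```bash
python3 -m pendant '[{"dx":-2,"dy":-4,"dz":0,"rx":0,"ry":0,"rz":-3,"hand":0.1},{"dx":-28,"dy":-54,"dz":0,"rx":0,"ry":0,"rz":-6,"hand":0.2},{"dx":-28,"dy":-54,"dz":0,"rx":0,"ry":0,"rz":-9,"hand":0.2},{"dx":-28,"dy":-54,"dz":0,"rx":0,"ry":0,"rz":-12,"hand":0.2},{"dx":-28,"dy":-54,"dz":0,"rx":0,"ry":0,"rz":-16,"hand":0.2},{"dx":-28,"dy":-54,"dz":0,"rx":0,"ry":0,"rz":-20,"hand":0.2},{"dx":-28,"dy":-54,"dz":0,"rx":0,"ry":0,"rz":-24,"hand":0.2},{"dx":-28,"dy":-54,"dz":0,"rx":0,"ry":0,"rz":-24,"hand":0.2},{"dx":-28,"dy":-54,"dz":0,"rx":0,"ry":0,"rz":-24,"hand":0.2},{"dx":-28,"dy":-54,"dz":0,"rx":0,"ry":0,"rz":-24,"hand":0.2}]'
python3 -c "
from h import *
rel(.463,-.302,.13,87.6)"
```

```text
clock: 8.78
eef_pos: [0.4548, -0.0819, 0.1317]
tcp_rot: [0.001, 0.021, 1.0, -0.0]
force: [0.6, 0.4, 0.2]
gripper_width: 0.0531
finger_force: 0.0
d [ -1.75 -21.95   0.18] rz -0.0 close now 87.6 tilt [ 0.001 -0.001 -1.   ] q6 -1.96 pos [ 0.4548 -0.0819  0.1317] F [0.6 0.4 0.2] w 0.0531 0.0 t 8.78
```

```bash
python3 -m pendant '[{"dx":-0.8,"dy":-4,"dz":0,"rx":0,"ry":0,"rz":0,"hand":0.3},{"dx":-1,"dy":-21,"dz":0,"rx":0,"ry":0,"rz":0,"hand":0.3},{"dx":-1,"dy":-21,"dz":0,"rx":0,"ry":0,"rz":0,"hand":0.3},{"dx":-1,"dy":-21,"dz":0,"rx":0,"ry":0,"rz":0,"hand":0.3},{"dx":-1,"dy":-21,"dz":0,"rx":0,"ry":0,"rz":0,"hand":0.3},{"dx":-1,"dy":-21,"dz":3,"rx":0,"ry":0,"rz":0,"hand":0.3},{"dx":-1,"dy":-21,"dz":5,"rx":0,"ry":0,"rz":0,"hand":0.3},{"dx":-1,"dy":-21,"dz":5,"rx":0,"ry":0,"rz":0,"hand":0.3},{"dx":-1,"dy":-21,"dz":5,"rx":0,"ry":0,"rz":0,"hand":0.3}]'
python3 - <<'E'
from h import *
rgb,d,P=tips()
rel(.463,-.3015,.04,87.6)
E
```

```text
clock: 9.53
eef_pos: [0.456, -0.2899, 0.0812]
tcp_rot: [-0.0, 0.021, 1.0, 0.0]
force: [0.8, -0.6, 1.1]
gripper_width: 0.0575
finger_force: 0.0
tip local z [-0.03   -0.0347 -0.0358 -0.0376]
x rng [-0.0119  0.0081] y [-0.04   -0.0272  0.0448] n 70
d [-0.68 -1.11  4.22] rz 0.0 close now 87.6 tilt [ 0.001 -0.001 -1.   ] q6 -2.31 pos [ 0.4566 -0.2901  0.0822] F [0.3 0.3 0.4] w 0.0572 0.0 t 9.58
```

```bash
python3 -m pendant '[{"dx":-0.7,"dy":-1.1,"dz":0,"rx":0,"ry":0,"rz":0,"hand":0.3},{"dx":-0.7,"dy":-1.1,"dz":3,"rx":0,"ry":0,"rz":0,"hand":0.3},{"dx":-0.7,"dy":-1.1,"dz":5,"rx":0,"ry":0,"rz":0,"hand":0.3},{"dx":-0.7,"dy":-1.1,"dz":5,"rx":0,"ry":0,"rz":0,"hand":0.3},{"dx":-0.7,"dy":-1.1,"dz":5,"rx":0,"ry":0,"rz":0,"hand":0.3}]'
python3 - <<'E'
from h import *
rgb,d,P=tips()
rel(.463,-.3015,-.022,87.6)
p=proj('scene',[.48,-.3,.04])[0].astype(int); print(p); save('s5',cv2.resize(rgb[p[1]-50:p[1]+50,p[0]-65:p[0]+65],None,fx=5,fy=5,interpolation=2))
E
```

```text
clock: 10.0
eef_pos: [0.4632, -0.3012, 0.0323]
tcp_rot: [0.0, 0.021, 1.0, -0.0]
force: [0.5, 0.3, 0.1]
gripper_width: 0.0575
finger_force: 0.0
tip local z [-0.007  -0.0312 -0.0339 -0.0361]
x rng [0.004  0.0129] y [-0.0035  0.0149  0.0167] n 3
d [0.07 0.03 5.5 ] rz 0.0 close now 87.6 tilt [ 0.002 -0.002 -1.   ] q6 -2.32 pos [ 0.4636 -0.3017  0.0331] F [-0.3  0.2  0.3] w 0.0573 0.0 t 10.05
[228 160]
```

View pics/s5.png

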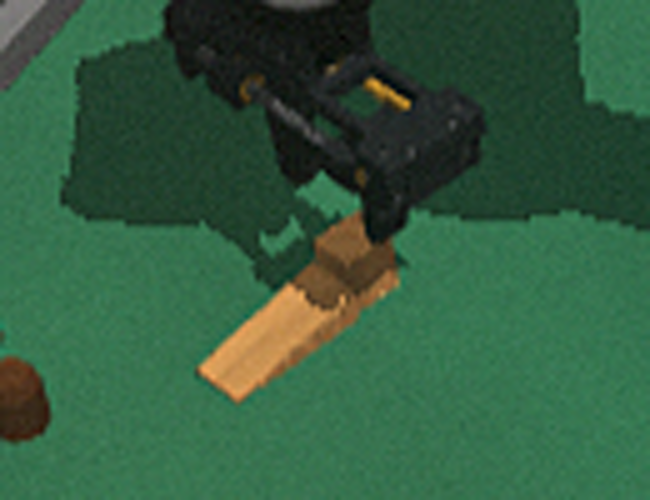

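The open fingers straddle the grip block (crop (355,240)) and are still above it; the thin end points to (235,390). Descend, watching the force.

```bash
python3 -m pendant '[{"dx":0,"dy":0,"dz":2,"rx":0,"ry":0,"rz":0,"hand":0.3},{"dx":0,"dy":0,"dz":3,"rx":0,"ry":0,"rz":0,"hand":0.3},{"dx":0,"dy":0,"dz":4,"rx":0,"ry":0,"rz":0,"hand":0.3},{"dx":0,"dy":0,"dz":4.6,"rx":0,"ry":0,"rz":0,"hand":0.3},{"dx":0,"dy":0,"dz":4.8,"rx":0,"ry":0,"rz":0,"hand":0.3},{"dx":0,"dy":0,"dz":4.8,"rx":0,"ry":0,"rz":0,"hand":0.3}]'
python3 - <<'E'
from h import *
rgb,d=grab('scene');P=cloud('scene',d);s=readout.state()
k=(rgb.max(2)<60)&(np.abs(P[...,0]-.463)<.03)&(np.abs(P[...,1]+.30)<.06)&(P[...,2]<.06)&(P[...,2]>.006)
Q=P[k]; print(np.round(np.sort(Q[:,2])[:12],4)); rel(.463,-.3015,-.022,87.6)
E
```

```text
clock: 10.55
eef_pos: [0.4627, -0.3013, -0.017]
tcp_rot: [-0.0, 0.021, 1.0, 0.0]
force: [0.4, -0.2, 0.4]
gripper_width: 0.0573
finger_force: 0.0
[0.0062 0.007  0.0176 0.0192 0.0199 0.0202 0.0217 0.0224 0.0227 0.0228
 0.023  0.0232]
d [-0.01 -0.01  0.54] rz -0.0 close now 87.6 tilt [ 0. -0. -1.] q6 -2.32 pos [ 0.4629 -0.3014 -0.0166] F [-0.1 -0.1 -1.6] w 0.0573 0.0 t 10.6
```

```bash
python3 -m pendant '[{"dx":0,"dy":0,"dz":0.3,"rx":0,"ry":0,"rz":0,"hand":0.3},{"dx":0,"dy":0,"dz":0.3,"rx":0,"ry":0,"rz":0,"hand":-0.6},{"dx":0,"dy":0,"dz":0.3,"rx":0,"ry":0,"rz":0,"hand":-0.6},{"dx":0,"dy":0,"dz":0.3,"rx":0,"ry":0,"rz":0,"hand":-0.6},{"dx":0,"dy":0,"dz":0.3,"rx":0,"ry":0,"rz":0,"hand":-0.6},{"dx":0,"dy":0,"dz":0.3,"rx":0,"ry":0,"rz":0,"hand":-0.6},{"dx":0,"dy":0,"dz":0.3,"rx":0,"ry":0,"rz":0,"hand":-0.6},{"dx":0,"dy":0,"dz":0.3,"rx":0,"ry":0,"rz":0,"hand":-0.6}]' 30
python3 - <<'E'
from h import *
# board frame: yaw 7.4, centre u=.684 v=-.0687
a=np.radians(7.4); X=np.array([np.cos(a),np.sin(a)]); Y=np.array([-np.sin(a),np.cos(a)])
for u in(-.22,-.127): 
    p=X*(.684+u)+Y*-.0687; print(u,p); rel(*p,-.0195,97.4)
E
```

```text
clock: 11.27
eef_pos: [0.4627, -0.3013, -0.0198]
tcp_rot: [0.0, 0.021, 1.0, -0.0]
force: [-0.8, 0.1, 2.0]
gripper_width: 0.0298
finger_force: 29.9
-0.22 [ 0.46898368 -0.00836665]
d [ 0.61 29.29 -0.04] rz -9.8 close now 87.6 tilt [ 0. -0. -1.] q6 -2.32 pos [ 0.4627 -0.3013 -0.0198] F [-0.8  0.1  2. ] w 0.0298 29.9 t 11.27
-0.127 [0.56120909 0.00361134]
d [-8.560e+00  3.088e+01 -3.000e-02] rz -9.8 close now 87.6 tilt [ 0. -0. -1.] q6 -2.32 pos [ 0.4627 -0.3013 -0.0198] F [-0.8  0.1  2. ] w 0.0298 29.9 t 11.27
```

```bash
python3 -m pendant '[{"dx":0,"dy":0,"dz":-1.0,"rx":0,"ry":0,"rz":0,"hand":-0.6},{"dx":0,"dy":3,"dz":-1.0,"rx":0,"ry":0,"rz":-2,"hand":-0.6},{"dx":0,"dy":6.5,"dz":-1.0,"rx":0,"ry":0,"rz":-4,"hand":-0.6},{"dx":0.6,"dy":10,"dz":-1.0,"rx":0,"ry":0,"rz":-6,"hand":-0.6},{"dx":0.6,"dy":14,"dz":-1.0,"rx":0,"ry":0,"rz":-9.8,"hand":-0.6},{"dx":0.6,"dy":18,"dz":-1.0,"rx":0,"ry":0,"rz":-9.8,"hand":-0.6},{"dx":0.6,"dy":22,"dz":-1.0,"rx":0,"ry":0,"rz":-9.8,"hand":-0.6},{"dx":0.6,"dy":26,"dz":-1.0,"rx":0,"ry":0,"rz":-9.8,"hand":-0.6},{"dx":0.6,"dy":29.3,"dz":-1.0,"rx":0,"ry":0,"rz":-9.8,"hand":-0.6},{"dx":0.6,"dy":29.3,"dz":-1.0,"rx":0,"ry":0,"rz":-9.8,"hand":-0.6}]'
python3 -m pendant '[{"dx":0,"dy":0,"dz":0.4,"rx":0,"ry":0,"rz":0,"hand":-0.6},{"dx":0,"dy":0,"dz":0.8,"rx":0,"ry":0,"rz":0,"hand":-0.6},{"dx":0,"dy":0,"dz":1.0,"rx":0,"ry":0,"rz":0,"hand":-0.6},{"dx":0,"dy":0,"dz":1.0,"rx":0,"ry":0,"rz":0,"hand":-0.6}]'
python3 - <<'E'
from h import *
rel(.469,-.0084,-.0195,97.4)
rgb,d=grab('scene');p=proj('scene',[.55,0,.02])[0].astype(int); print(p); save('s6',cv2.resize(rgb[p[1]-60:p[1]+60,p[0]-80:p[0]+80],None,fx=4,fy=4,interpolation=2))
E
```

```text
clock: 12.1
eef_pos: [0.4684, -0.0035, -0.0095]
tcp_rot: [-0.0, -0.067, 0.998, 0.0]
force: [-0.5, 0.9, -1.7]
gripper_width: 0.0298
finger_force: 29.9
clock: 12.43
eef_pos: [0.4691, -0.0093, -0.0199]
tcp_rot: [-0.0, -0.064, 0.998, 0.0]
force: [-1.2, 3.0, 4.5]
gripper_width: 0.0295
finger_force: 29.9
d [-0.    0.09 -0.04] rz -0.1 close now 97.3 tilt [-0.  0. -1.] q6 -1.97 pos [ 0.4691 -0.0093 -0.0199] F [-1.2  3.   4.5] w 0.0295 29.9 t 12.43
[289 234]
```

View pics/s6.png

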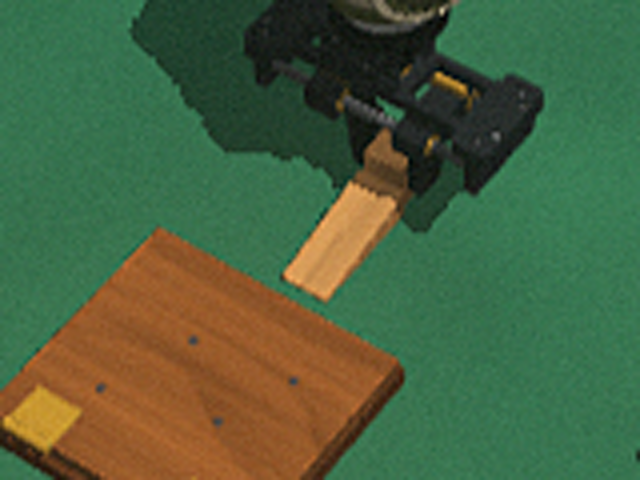

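The wedge is square to the board's middle, with its tip at crop (305,290) just ahead of the front edge. Push up to near contact, then further.

```bash
cat >> h.py <<'E'
def board():
    rgb,d=grab('scene'); P=cloud('scene',d)
    a=np.radians(7.4); u=P[...,0]*np.cos(a)+P[...,1]*np.sin(a)-.684; v=-P[...,0]*np.sin(a)+P[...,1]*np.cos(a)+.0687
    k=(u>-.078)&(u<.055)&(np.abs(v)<.085)&(P[...,2]>.02)&(P[...,2]<.06)
    A=np.c_[u[k],v[k],np.ones(k.sum())]; z=P[...,2][k]; w=np.ones(len(z),bool)
    for _ in range(4): c=np.linalg.lstsq(A[w],z[w],rcond=None)[0]; w=np.abs(A@c-z)<.004
    print('board tilt',np.round(-c[0],4),'roll',round(c[1],4),'front z',round(c[2]-.085*c[0],4),w.sum()); return rgb,d,P
E
python3 -c "
from h import *
board()"
python3 -m pendant '[{"dx":-1,"dy":0.1,"dz":0,"rx":0,"ry":0,"rz":0,"hand":-0.6},{"dx":-2,"dy":0.1,"dz":0,"rx":0,"ry":0,"rz":0,"hand":-0.6},{"dx":-3,"dy":0.1,"dz":0,"rx":0,"ry":0,"rz":0,"hand":-0.6},{"dx":-4,"dy":0.1,"dz":0,"rx":0,"ry":0,"rz":0,"hand":-0.6},{"dx":-5,"dy":0.1,"dz":0,"rx":0,"ry":0,"rz":0,"hand":-0.6},{"dx":-5.7,"dy":0.1,"dz":0,"rx":0,"ry":0,"rz":0,"hand":-0.6},{"dx":-6.2,"dy":0.1,"dz":0,"rx":0,"ry":0,"rz":0,"hand":-0.6},{"dx":-6.2,"dy":0.1,"dz":0,"rx":0,"ry":0,"rz":0,"hand":-0.6}]'
python3 -c "
from h import *
rel(.5612,.0036,-.0195,97.4);board()"
python3 -m pendant '[{"dx":-0.5,"dy":0,"dz":0,"rx":0,"ry":0,"rz":0,"hand":-0.6},{"dx":-1.0,"dy":0,"dz":0,"rx":0,"ry":0,"rz":0,"hand":-0.6},{"dx":-1.5,"dy":0,"dz":0,"rx":0,"ry":0,"rz":0,"hand":-0.6},{"dx":-1.9,"dy":0,"dz":0,"rx":0,"ry":0,"rz":0,"hand":-0.6},{"dx":-1.9,"dy":0,"dz":0,"rx":0,"ry":0,"rz":0,"hand":-0.6},{"dx":-1.9,"dy":0,"dz":0,"rx":0,"ry":0,"rz":0,"hand":-0.6}]'
python3 -c "
from h import *
rel(.5612,.0036,-.0195,97.4);board();board()"
```

```text
board tilt -0.0019 roll -0.0001 front z 0.0311 2603
clock: 13.2
eef_pos: [0.5314, -0.0002, -0.0199]
tcp_rot: [0.001, -0.064, 0.998, -0.0]
force: [2.2, 0.3, 1.2]
gripper_width: 0.0297
finger_force: 30.0
d [-3.01  0.   -0.03] rz -0.1 close now 97.3 tilt [ 0.001 -0.    -1.   ] q6 -1.92 pos [ 5.314e-01 -2.000e-04 -1.990e-02] F [2.2 0.3 1.2] w 0.0297 30.0 t 13.2
board tilt -0.0002 roll 0.0004 front z 0.0313 2600
clock: 13.75
eef_pos: [0.548, 0.0028, -0.0199]
tcp_rot: [-0.001, -0.064, 0.998, 0.0]
force: [-6.5, -0.2, 8.2]
gripper_width: 0.0296
finger_force: 30.0
d [-1.32 -0.09 -0.05] rz -0.0 close now 97.4 tilt [-0.003  0.    -1.   ] q6 -1.91 pos [ 0.548   0.0028 -0.0199] F [-6.5 -0.2  8.2] w 0.0296 30.0 t 13.75
board tilt 0.0145 roll -0.0005 front z 0.0338 2553
board tilt 0.0131 roll 0.0014 front z 0.0337 2617
```

```bash
python3 -m pendant '[{"dx":-0.5,"dy":0,"dz":0,"rx":0,"ry":0,"rz":0,"hand":-0.6},{"dx":-1.0,"dy":0,"dz":0,"rx":0,"ry":0,"rz":0,"hand":-0.6},{"dx":-1.2,"dy":0,"dz":0,"rx":0,"ry":0,"rz":0,"hand":-0.6},{"dx":-1.2,"dy":0,"dz":0,"rx":0,"ry":0,"rz":0,"hand":-0.6},{"dx":-1.2,"dy":0,"dz":0,"rx":0,"ry":0,"rz":0,"hand":-0.6},{"dx":-1.2,"dy":0,"dz":0,"rx":0,"ry":0,"rz":0,"hand":-0.6}]'
python3 - <<'E'
from h import *
rel(.5612,.0036,-.0195,97.4);board();rgb,d,P=board()
p=proj('scene',[.58,0,.02])[0].astype(int); save('s7',cv2.resize(rgb[p[1]-60:p[1]+60,p[0]-80:p[0]+80],None,fx=4,fy=4,interpolation=2))
a=np.radians(7.4); u=P[...,0]*np.cos(a)+P[...,1]*np.sin(a)-.684; v=-P[...,0]*np.sin(a)+P[...,1]*np.cos(a)+.0687
k=(u>-.14)&(u<-.085)&(np.abs(v)<.03)&(rgb[...,0]>110)&(rgb[...,0]>rgb[...,1]+20)&(P[...,2]<.05)
for lo in np.arange(-.14,-.085,.01):
    j=k&(u>lo)&(u<lo+.01); 
    if j.sum()>2: print(round(lo,3),j.sum(),'top z',np.round(np.percentile(P[...,2][j],90),4),'v',np.round(np.percentile(v[j],[2,98]),4))
E
```

```text
clock: 14.35
eef_pos: [0.5597, 0.0043, -0.0199]
tcp_rot: [-0.002, -0.064, 0.998, 0.0]
force: [-8.5, -1.6, 9.0]
gripper_width: 0.0297
finger_force: 30.0
d [-0.14 -0.09 -0.04] rz -0.0 close now 97.4 tilt [-0.003  0.    -1.   ] q6 -1.9 pos [ 0.5597  0.0043 -0.0199] F [-8.5 -1.6  9. ] w 0.0297 30.0 t 14.35
board tilt 0.0287 roll 0.0003 front z 0.0364 2580
board tilt 0.0288 roll 0.001 front z 0.0363 2559
-0.13 7 top z 0.0468 v [-0.0109 -0.0029]
-0.12 24 top z 0.0459 v [-0.0134  0.016 ]
-0.11 25 top z 0.0442 v [-0.017   0.0186]
-0.1 26 top z 0.0242 v [-0.0133  0.0191]
```

View pics/s7.png

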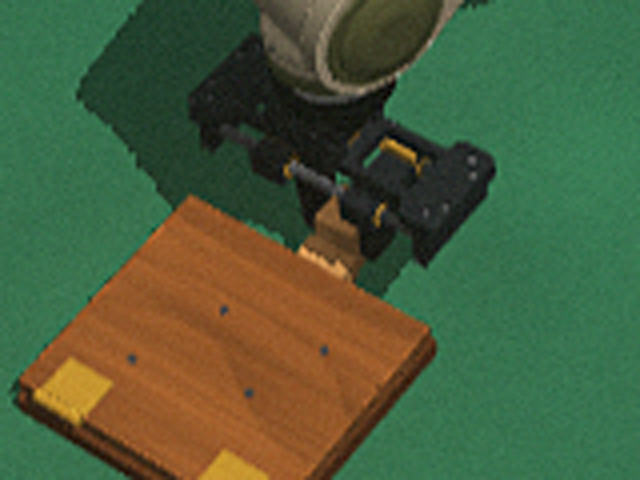

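The board has risen 0.029 rad, about 5 mm, which matches the geometry for a flat wedge. The gripper is clear of the front edge. One last check of the grip block's height, then hand in.

Run:
```python
from h import *
from plant import hand_in
z=[]
for i in range(2):
    rgb,d,P=board()
    a=np.radians(7.4); u=P[...,0]*np.cos(a)+P[...,1]*np.sin(a)-.684; v=-P[...,0]*np.sin(a)+P[...,1]*np.cos(a)+.0687
    k=(u>-.14)&(u<-.114)&(np.abs(v)<.012)&(rgb[...,0]>rgb[...,1]+15)&(P[...,2]>.03)&(P[...,2]<.055); z+=P[...,2][k].tolist()
s=readout.state(); m=np.median(z); print(len(z),np.round(np.percentile(z,[10,50,90]),4),np.abs(s['qd']).max(),s['finger_force'])
if m<.0435 and np.max(s['finger_force'])>10: print(hand_in())
```

```text
board tilt 0.0304 roll -0.0014 front z 0.0366 2629
board tilt 0.0251 roll 0.003 front z 0.036 2584
51 [0.0374 0.0415 0.0455] 0.002276323583125326 29.95877201668918
the job is handed in; nothing more can be done
None
```

The job is handed in: the drilled block is in the large crate, and the gripped wedge lies flat and square under the board's front edge, holding it about 5 mm up (about 0.029 rad measured).

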